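# Roll a copper anode tube into its V-cradle

## Robot

A 7-joint arm with a two-finger parallel gripper is mounted at the origin on the work surface. World frame = base frame: x ahead of the robot, y to its left, z up, the work surface at z = 0. Lengths are in m, angles in rad, forces in N, time in s.
With the tool pointing down it reaches from about 0.35 to 0.9 m from the base axis. Payload 8.1 kg.
Tool frame: the origin (TCP) lies on the centre line of the jaws, within the pads' length; the fingertips stand 17 mm ahead of it and the grasp point (between the pads) lies 2 mm behind it; z points along the fingers, y is the direction in which the jaws open and shut (so a half turn about z gives the same grasp; the last joint's range is limited). The gripper opens to 92 mm and grips with 3 to 60 N. Pads are 19 mm wide; open, the fingers measure 130 mm over their backs; the gripper's body (75 mm by 190 mm) begins 47 mm behind the grasp point.
Start: joints at [1.134, 0.434, 0.025, 1.573, -0.012, 1.134, -0.075], TCP at [0.205, -0.591, 0.244] pointing down, gripper open.
Joint ranges: [-2.62, 2.62], [-0.44, 2.09], [-1.27, 1.32], [0.08, 2.57], [-1.32, 4.46], [0.12, 2], [-2.74, 2.74]. Speed limits (rad/s): [2.22, 2.22, 3.01, 3.01, 3.14, 3.14, 3.14].

## Interface

Orientations are given as a rotation vector (axis times angle).
In Python, from cell import arm gives the robot as it stands.
- The arm moves only by the shell command python3 -m creep 'ROWS' [FORCE]. ROWS is JSON, a list that holds one entry, the list of rows, each a list of 7 numbers: the shift along the world's x, y, z in cm, then the turn, a rotation vector about the world's x, y, z in degrees, then the opening, from -1 (shut) to 1 (fully open), so that 0 is half open. In form: [[[tx, ty, tz, ax, ay, az, jaw], ...]]. A call has 1 to 5 rows; each row is the pose to reach, as a shift and turn from the pose commanded when the call began; what a row does not reach only later rows make up. A row lasts 1/10 s, in which the tool goes at most 50 mm and 8.59 degrees, less where a joint would pass 70% of its speed; a pose out of reach is approached as far as the arm can. A call with a gripper value outside its range is refused whole. The fingers move at their own pace and stop on an object; FORCE is the grip in N (left out, the last holds). Time passes only in rows, so rows that repeat a pose let the fingers close. It gives the time, the measured TCP pose, the force and the opening at its end, in the units of the state.
- arm.observe(): the state, without advancing time (a new reading comes with each control period).
- arm.get_image(name): name is "side" or "top"; returns the picture (420x560x3 uint8, red, green, blue); there is no depth.
- arm.camera_model(name): a dict with "vfov" (degrees; the focal length in pixels is half the picture's height over the tangent of half this angle, whatever the lens; pixels are square), "cx", "cy" (the principal point, pixels), "k1" (the pictures are not rectified: a ray, as slopes to the right and down, at radius r is drawn at 1 + k1 r^2 times it, then the intrinsics apply), "cam_to_world" (4x4, takes a point from camera to world coordinates). Camera axes: x right, y down, z forward; pixel columns grow to the right and rows downward; lengths in m; the calibration is good to about 2 mm. A picture is of the moment at which its call begins. camera_model takes no time and is no camera call.
- arm.sign_off(): hands the job in, once; it reports no verdict.
The state is a dict: "clock": time; "joints": joint angles; "dq": joint speeds; "joint_efforts": joint torques, N m; "position": TCP position; "ee_rot": TCP orientation; "force": force on the tool from outside, world axes, zero at the start; "ft_torque": the same for the moment, N m; "width": opening from 0.0 (shut) to 1.0 (fully open).
Only numpy, scipy, OpenCV 4.12 (cv2) and the standard library are available. Lean on these libraries where they do the work, as an engineer would, in place of code of your own. Each camera call takes 0.05 s, during which the arm holds its last target.

## Task

The capped copper tube lies on the bench beside the blue V-cradle. Without grasping or lifting it, push it from the side with the fingers so that it rolls along the bench, up the cradle's ramp and into the V-groove, still short of the steel stop; then push its free end so that it slides along the groove until its other end rests against the stop. Be gentle, leave the beaker, the jar and the brass weight where they stand, and finish clear of everything.

Things in the scene. Friction and masses are not known exactly. Their poses are not given: they have to be found in the camera images.
- bar_center (a point): Centre of the loose copper tube with black end caps, a round bar 40 mm across and 150 mm long, 0.35 to 0.7 kg, lying on the bench. x runs along it. Smooth: it rolls freely and slips on fingers and cradle (friction about 0.25). It starts on the cradle's ramp side (-y), 130 to 240 mm from the groove, up to 0.15 rad askew, its end 30 to 50 mm short of the stop along the groove.
- cradle: Blue V-cradle fixed to the bench, 160 mm long. Origin: at bench level below the middle of the groove's bottom line. x runs along the groove to the stop, y is the rolling direction, z up. Its top rises as a ramp from the bench at y -69 mm to a 12 mm high lip at y -14, falls at 30 deg to 4 mm high at y 0, rises at 30 deg to 20 mm at y +28, then is level to y +47.
- stop_face (a point): Point on the face of the cradle's upright steel stop where the bar's end must rest: the middle of that end when seated (80 mm along cradle x, 27 mm above the bench). Axes as the cradle's. The stop is a plate 10 mm thick, 45 mm high, from cradle y -14 to +47 mm. The groove's other end is open. The seated bar's centre lies 75 mm before this point, along -x.
- beaker: Bystander: empty glass beaker, 68 mm across, 90 mm high, standing; origin at the centre of its underside.
- jar: Bystander: white jar with a red cap, 60 mm across, 80 mm high; origin at the centre of its underside.
- weight: Bystander: brass weight with a knob on top, 52 mm across, 64 mm high; origin at the centre of its underside.
Mind the look-alikes: they are no part of the job. Of the things shaped like the part that bears bar_center, the copper one is meant.

How it is judged:
By the outcome, as a careful person would: the job done as asked, in the order asked, and still so for the second after the job is handed in, with the robot touching nothing.
It also fails if it takes over 58 s, if anything falls off the work surface, if the arm or the gripper's body presses on something with over 40 N, if the wrist force passes 120 N, or if a joint passes its speed limit or range.

## Working session

There is one attempt and no reset: what is moved stays moved. The work goes in short steps, Python scripts to look and compute and a shell command to move; the robot and the scene stay as the last step left them, time stands still between calls to the robot, and variables do not carry over. Pictures are saved under pics/ and viewed, and the job is handed in when it is done.

```bash
mkdir -p pics; ls; python3 - <<'E'
from cell import arm
import cv2,json
for n in("side","top"):
    cv2.imwrite(f"pics/{n}0.png",arm.get_image(n)[:,:,::-1])
    m=arm.camera_model(n);print(n,m)
s=arm.observe();print(s)
E
```

```text
pics
side {'vfov': 56.314683779679456, 'cx': 278.2272155612426, 'cy': 211.62135344207812, 'k1': 0.012091263818062385, 'cam_to_world': array([[-0.99054018, -0.10226279,  0.09150124,  0.49163928],
       [-0.13694789,  0.69449818, -0.70634096,  0.74218468],
       [ 0.00868495, -0.71219001, -0.70193302,  0.84062379],
       [ 0.        ,  0.        ,  0.        ,  1.        ]])}
top {'vfov': 50.710401938976496, 'cx': 272.20679125281396, 'cy': 209.10258710496547, 'k1': -0.12028884633999382, 'cam_to_world': array([[ 0.0158641 , -0.98450906,  0.17461453,  0.39208167],
       [-0.99972585, -0.01862574, -0.01418814, -0.01925574],
       [ 0.01722067, -0.17434158, -0.98453464,  1.26444125],
       [ 0.        ,  0.        ,  0.        ,  1.        ]])}
{'clock': 0.1, 'joints': array([ 1.13437477,  0.43513119,  0.02498727,  1.57402231, -0.01157771,
        1.1339993 , -0.07513762]), 'dq': array([ 0.00015515, -0.00343916, -0.00081859, -0.00290301, -0.00153496,
       -0.00241232,  0.0007433 ]), 'joint_efforts': array([ 3.70534908e-03, -6.69131184e+01,  9.88331437e-01, -3.15146828e+01,
       -6.04687748e-02,  3.74237169e-02,  5.72162298e-05]), 'position': array([ 0.20457685, -0.59010147,  0.24303107]), 'ee_rot': array([-3.09661858e+00, -5.21537476e-01,  6.05898803e-04]), 'force': array([0.22003062, 0.70472447, 0.32216446]), 'ft_torque': array([-0.03907598,  0.02414679, -0.00440593]), 'width': 1.0026219164620143}
```

View pics/side0.png

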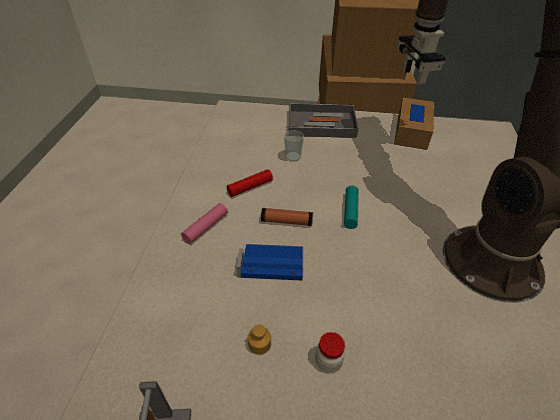

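View pics/top0.png

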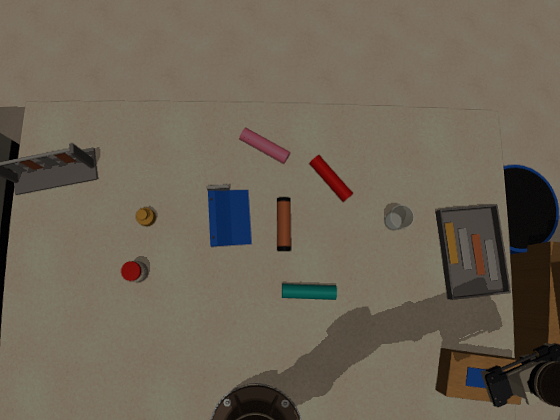

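```bash
cat > h.py <<'E'
from cell import arm
import numpy as np,cv2
def K(m):
    f=210/np.tan(np.radians(m['vfov']/2)); return f
def px2w(n,uv,z):
    m=arm.camera_model(n);f=K(m);uv=np.atleast_2d(np.array(uv,float))
    d=(uv-[m['cx'],m['cy']])/f
    s=d.copy()
    for _ in range(30): s=d/(1+m['k1']*(s**2).sum(1,keepdims=True))
    T=m['cam_to_world'];r=np.c_[s,np.ones(len(s))]@T[:3,:3].T
    o=T[:3,3];t=(z-o[2])/r[:,2]
    return o+t[:,None]*r
def w2px(n,p):
    m=arm.camera_model(n);f=K(m);T=m['cam_to_world'];p=np.atleast_2d(np.array(p,float))
    c=(p-T[:3,3])@T[:3,:3];s=c[:,:2]/c[:,2:]
    return s*(1+m['k1']*(s**2).sum(1,keepdims=True))*f+[m['cx'],m['cy']]
def cradle_pts(o,yaw,P):
    c,s=np.cos(yaw),np.sin(yaw);P=np.atleast_2d(np.array(P,float))
    return np.c_[o[0]+c*P[:,0]-s*P[:,1],o[1]+s*P[:,0]+c*P[:,1],P[:,2]]
E
python3 - <<'E'
import cv2
a=cv2.imread('pics/top0.png')[150:270,190:330];b=cv2.imread('pics/side0.png')[195:290,220:330]
cv2.imwrite('pics/tz.png',cv2.resize(a,None,fx=5,fy=5,interpolation=cv2.INTER_CUBIC))
cv2.imwrite('pics/sz.png',cv2.resize(b,None,fx=6,fy=6,interpolation=cv2.INTER_CUBIC))
E
```

```text
(no output)
```

View pics/tz.png

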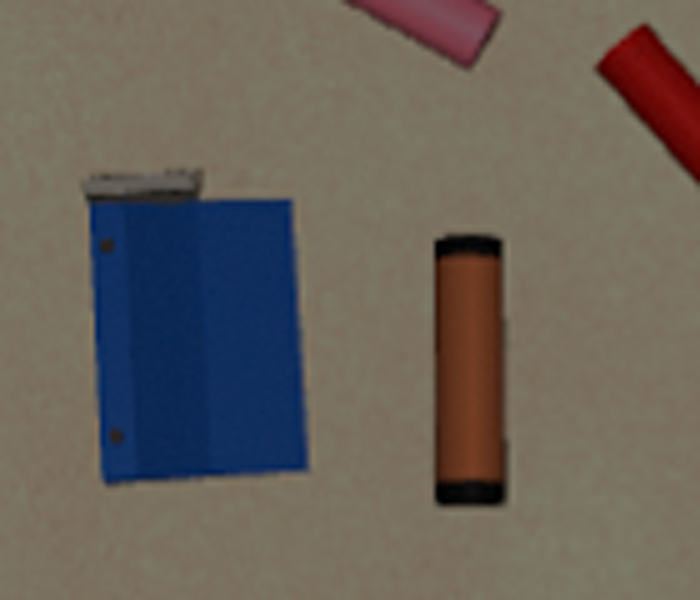

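View pics/sz.png

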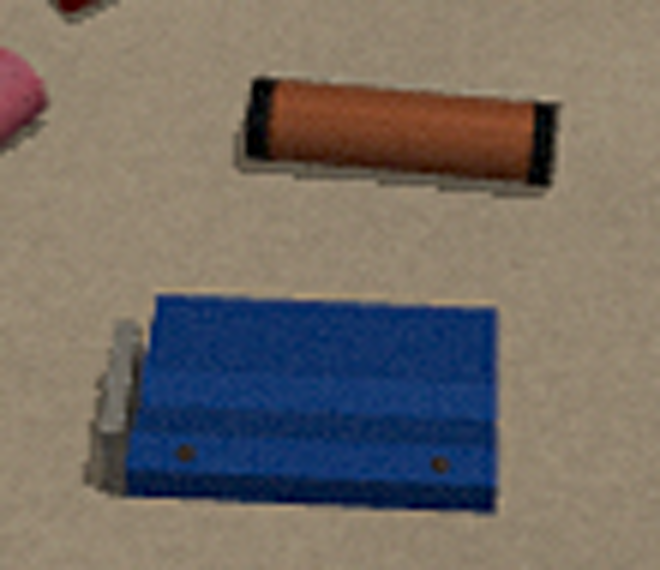

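```bash
cat >> h.py <<'E'
def barhull(n,c,yaw,R=.02,L=.15):
    t=np.linspace(0,2*np.pi,40);a=np.array([np.cos(yaw),np.sin(yaw),0]);b=np.array([-np.sin(yaw),np.cos(yaw),0])
    P=[np.array(c)+s*L/2*a+R*(np.cos(q)*b+np.sin(q)*np.array([0,0,1])) for s in(-1,1) for q in t]
    return cv2.convexHull(w2px(n,P).astype(np.float32))
def feat(h):
    M=cv2.moments(h);cx,cy=M['m10']/M['m00'],M['m01']/M['m00']
    return np.array([cx,cy]),0.5*np.arctan2(2*M['mu11'],M['mu20']-M['mu02'])
def fitbar(quads,z=.02,yaw0=0.,xy0=(.45,-.05)):
    from scipy.optimize import least_squares
    F={n:feat(np.array(q,np.float32)) for n,q in quads.items()}
    def r(p):
        o=[]
        for n in F:
            c,a=feat(barhull(n,[p[0],p[1],z],p[2]));d=a-F[n][1];o+=[*(c-F[n][0]),30*np.sin(d)]
        return np.array(o)
    s=least_squares(r,[*xy0,yaw0],x_scale=[.1,.1,1],diff_step=1e-4);return s.x,s.fun
E
python3 - <<'E'
from h import *
from scipy.optimize import least_squares
T=lambda l:(np.array(l)+.5)/5-.5+[190,150]
S=lambda l:(np.array(l)+.5)/6-.5+[220,195]
A=[[.08,-.069,0],[-.08,-.069,0],[-.08,.047,.02]]
tp=T([[291,199],[308,470],[105,484]])
B=A+[[.08,.047,.02],[-.08,.047,0]]
sp=S([[157,296],[497,308],[497,487],[128,467],[495,512]])
f=lambda p,use=(1,1):np.r_[(w2px('top',cradle_pts(p,p[2],A))-tp).ravel()*use[0],(w2px('side',cradle_pts(p,p[2],B))-sp).ravel()*use[1]]
for u in((1,0),(0,1),(1,1)):
    s=least_squares(f,[.45,.05,0],x_scale=[.1,.1,1],args=(u,));print('cradle',u,s.x.round(4),s.fun.round(1))
o=s.x
qt=T([[436,238],[500,236],[505,502],[436,504]]);qs=S([[253,79],[557,103],[550,185],[246,157]])
for q in({'top':qt},{'side':qs},{'top':qt,'side':qs}):
    p,r=fitbar(q);print('bar',p.round(4),r.round(2))
    c,sn=np.cos(o[2]),np.sin(o[2]);d=p[:2]-o[:2];print('  in cradle',np.round([c*d[0]+sn*d[1],-sn*d[0]+c*d[1],p[2]-o[2]],4))
print('stop',cradle_pts(o,o[2],[.08,0,.027]),arm.observe()['clock'])
print('beaker/jar/weight',px2w('top',[[396,225],[138,273],[148,218]],0.0).round(3))
E
```

```text
cradle (1, 0) [0.5875 0.0961 0.0957] [-0.1 -0.1  0.4  0.2 -0.3 -0.1  0.  -0.   0.  -0.   0.  -0.   0.  -0.
  0.  -0. ]
cradle (0, 1) [0.5886 0.0981 0.0883] [-0.  -0.  -0.   0.  -0.  -0.  -0.1 -0.4  0.1  0.1  0.3 -0.3 -0.5  0.3
  0.2  0.2]
cradle (1, 1) [0.5883 0.0972 0.0907] [-0.3 -0.3 -0.1  0.1 -0.8 -0.5  0.  -0.6  0.2 -0.2  0.5 -0.6 -0.3  0.1
  0.4 -0.1]
bar [ 0.5707 -0.0698  0.0196] [-0.  0.  0.]
  in cradle [-0.0327 -0.1647 -0.0711]
bar [ 0.5708 -0.0673  0.0262] [-0. -0. -0.]
  in cradle [-0.0323 -0.1622 -0.0645]
bar [ 0.5708 -0.069   0.0217] [-0.28 -0.03 -0.06  0.07 -0.41  0.09]
  in cradle [-0.0325 -0.1639 -0.069 ]
stop [[0.66799079 0.10444981 0.027     ]] 0.1
beaker/jar/weight [[ 0.576 -0.4    0.   ]
 [ 0.424  0.342  0.   ]
 [ 0.583  0.323  0.   ]]
```

```bash
python3 -m creep '[[[3,4,0,0,0,6,0.5],[7,9,0,0,0,13,0.5],[10,13,0,0,0,20,0.5],[13,17,0,0,0,27,0.5],[16,20,0,0,0,33,0.5]]]'; python3 -m creep '[[[3,4,0,0,0,6,0.5],[7,9,0,0,0,13,0.5],[10,13,0,0,0,20,0.5],[13,17,0,0,0,27,0.5],[16,20,0,0,0,33,0.5]]]'
```

```text
clock: 0.6
position: [0.3607, -0.3932, 0.2436]
ee_rot: [-2.819, -1.386, 0.001]
force: [1.1, -0.8, 0.7]
width: 0.748
clock: 1.1
position: [0.5165, -0.1978, 0.2437]
ee_rot: [-2.308, -2.13, 0.001]
force: [0.7, -1.5, 0.3]
width: 0.75
```

```bash
python3 -m creep '[[[3,3.7,0,0,0,5,0.5],[5.9,7.3,0,0,0,9.8,0.5],[5.9,7.3,-4,0,0,9.8,0.5],[5.9,7.3,-8,0,0,9.8,0.5],[5.9,7.3,-12,0,0,9.8,0.5]]]'; python3 -m creep '[[[0,0,-3,0,0,0,0.5],[0,0,-5,0,0,0,0.5],[0,0,-7,0,0,0,0.5],[0,0,-8.8,0,0,0,0.5],[0,0,-8.8,0,0,0,0.5]]]'
python3 - <<'E'
from h import *
for n in("side","top"): cv2.imwrite(f"pics/{n}1.png",cv2.resize(arm.get_image(n)[140:300,180:380,::-1],None,fx=3,fy=3,interpolation=cv2.INTER_CUBIC))
E
```

```text
clock: 1.6
position: [0.575, -0.1264, 0.1222]
ee_rot: [2.123, 2.315, 0.0]
force: [0.5, -1.6, -0.3]
width: 0.751
clock: 2.1
position: [0.5731, -0.1267, 0.0332]
ee_rot: [-2.121, -2.312, 0.004]
force: [-0.5, -0.2, 0.2]
width: 0.747
```

View pics/side1.png

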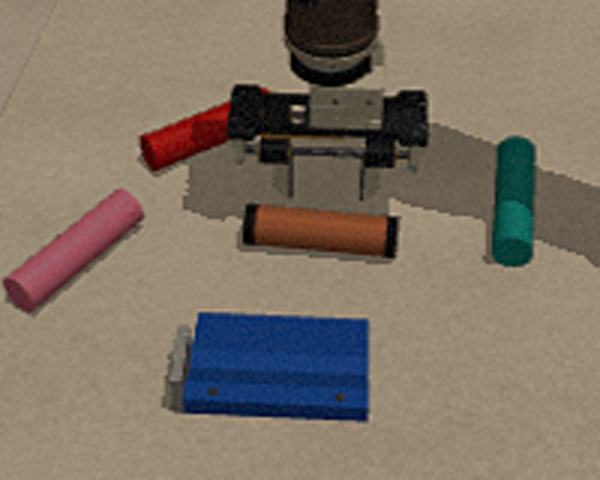

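View pics/top1.png

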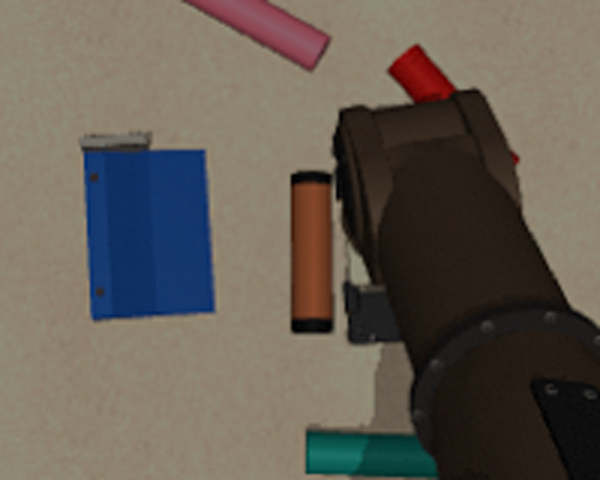

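Fingers stand behind the tube (side crop: tube 245–397 × 205–257, fingers at 291 and 365), centred on it. Push now.

```bash
python3 -m creep '[[[-0.04,0.4,0,0,0,0,0.5],[-0.07,0.8,0,0,0,0,0.5],[-0.11,1.2,0,0,0,0,0.5],[-0.15,1.6,0,0,0,0,0.5],[-0.17,1.9,0,0,0,0,0.5]]]'; python3 -m creep '[[[-0.02,0.2,0,0,0,0,0.5],[-0.04,0.4,0,0,0,0,0.5],[-0.06,0.6,0,0,0,0,0.5],[-0.08,0.9,0,0,0,0,0.5],[-0.11,1.2,0,0,0,0,0.5]]]';python3 -m creep '[[[-0.03,0.3,0,0,0,0,0.5],[-0.06,0.6,0,0,0,0,0.5],[-0.08,0.9,0,0,0,0,0.5],[-0.11,1.2,0,0,0,0,0.5],[-0.14,1.5,0,0,0,0,0.5]]]'
python3 - <<'E'
from h import *
for n in("side",): cv2.imwrite(f"pics/{n}2.png",cv2.resize(arm.get_image(n)[140:300,180:380,::-1],None,fx=3,fy=3,interpolation=cv2.INTER_CUBIC))
E
```

```text
clock: 2.7
position: [0.5735, -0.1072, 0.036]
ee_rot: [2.123, 2.315, 0.0]
force: [-0.2, 0.4, -0.9]
width: 0.748
clock: 3.2
position: [0.5723, -0.0957, 0.0357]
ee_rot: [2.124, 2.314, -0.0]
force: [0.3, 0.2, -0.3]
width: 0.749
clock: 3.7
position: [0.5709, -0.0806, 0.0357]
ee_rot: [2.124, 2.315, 0.0]
force: [-0.3, -0.9, 0.2]
width: 0.749
```

View pics/side2.png

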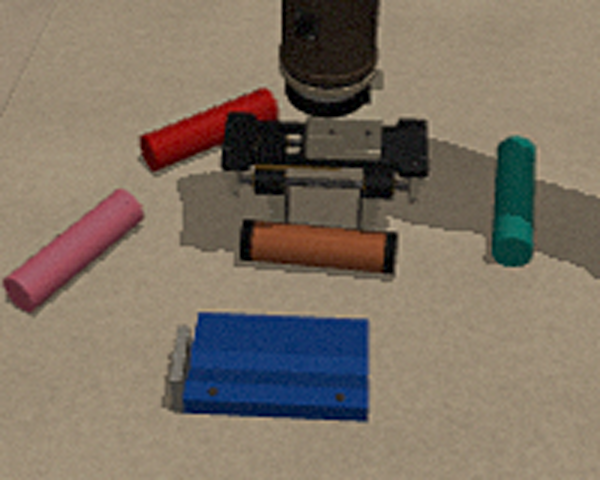

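```bash
python3 -m creep '[[[-0.03,0.3,-0.1,0,0,0,0.5],[-0.06,0.6,-0.2,0,0,0,0.5],[-0.09,0.9,-0.3,0,0,0,0.5],[-0.11,1.2,-0.3,0,0,0,0.5],[-0.14,1.5,-0.3,0,0,0,0.5]]]'; python3 -m creep '[[[-0.03,0.3,0,0,0,0,0.5],[-0.06,0.6,0,0,0,0,0.5],[-0.08,0.9,0,0,0,0,0.5],[-0.11,1.2,0,0,0,0,0.5],[-0.14,1.5,0,0,0,0,0.5]]]'
python3 - <<'E'
from h import *
for n in("side","top"): cv2.imwrite(f"pics/{n}3.png",cv2.resize(arm.get_image(n)[140:300,180:380,::-1],None,fx=3,fy=3,interpolation=cv2.INTER_CUBIC))
E
```

```text
clock: 4.25
position: [0.5694, -0.0655, 0.0327]
ee_rot: [-2.124, -2.315, 0.0]
force: [-0.8, -1.0, -0.8]
width: 0.749
clock: 4.75
position: [0.5681, -0.0505, 0.0327]
ee_rot: [2.124, 2.315, 0.0]
force: [0.1, -0.6, -0.4]
width: 0.75
```

View pics/side3.png

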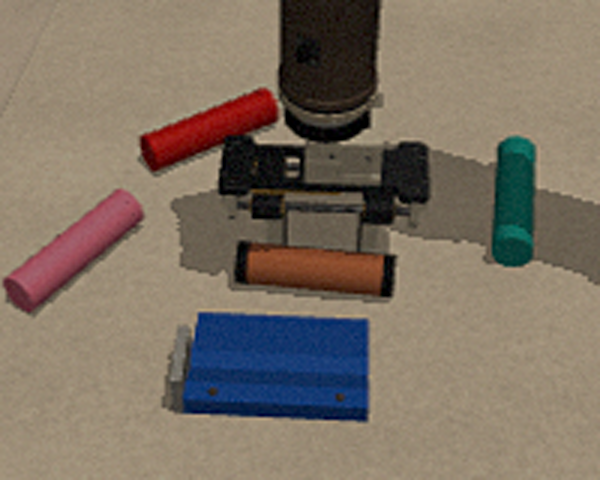

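View pics/top3.png

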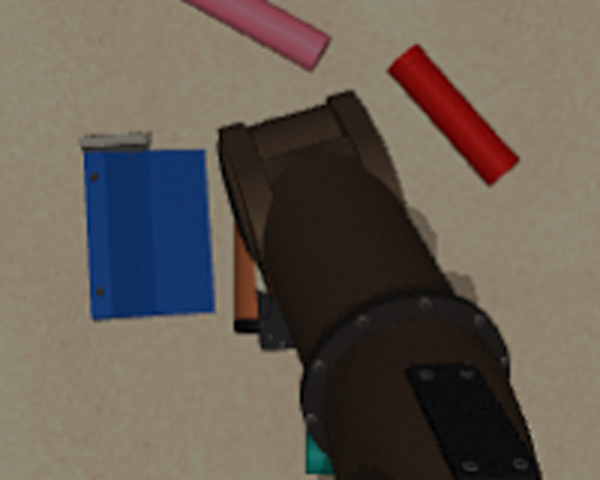

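```bash
cat > fb.py <<'E'
from h import *
O=[.588,.0972,.091]
def fb(q,z=.02):
    q=(np.array(q)+.5)/3-.5+[180,140]
    p,r=fitbar({'side':q},z=z,xy0=(.56,0));c,s=np.cos(O[2]),np.sin(O[2]);d=p[:2]-O[:2]
    print('bar cradle x,y,yaw',np.round([c*d[0]+s*d[1],-s*d[0]+c*d[1],p[2]-O[2]],4))
    t=np.array(arm.observe()['position']);d=t[:2]-O[:2];print('tcp cradle',np.round([c*d[0]+s*d[1],-s*d[0]+c*d[1],t[2]],4))
E
python3 - <<'E'
from fb import *
fb([(240,242),(397,255),(393,297),(235,283)])
E
```

```text
bar cradle x,y,yaw [-0.0293 -0.1099 -0.0596]
tcp cradle [-0.0332 -0.1449  0.0328]
```

```bash
python3 -m creep '[[[-0.03,0.3,0,0,0,0,0.5],[-0.06,0.6,0,0,0,0,0.5],[-0.08,0.9,0,0,0,0,0.5],[-0.11,1.2,0,0,0,0,0.5],[-0.14,1.5,0,0,0,0,0.5]]]'; python3 -m creep '[[[-0.03,0.3,0,0,0,0,0.5],[-0.06,0.6,0,0,0,0,0.5],[-0.08,0.9,0,0,0,0,0.5],[-0.11,1.2,0,0,0,0,0.5],[-0.14,1.5,0,0,0,0,0.5]]]'
python3 - <<'E'
from h import *
for n in("side",): cv2.imwrite(f"pics/{n}4.png",cv2.resize(arm.get_image(n)[140:300,180:380,::-1],None,fx=3,fy=3,interpolation=cv2.INTER_CUBIC))
E
```

```text
clock: 5.35
position: [0.5667, -0.0355, 0.0327]
ee_rot: [2.124, 2.315, 0.0]
force: [-0.5, -0.5, 0.6]
width: 0.75
clock: 5.85
position: [0.5653, -0.0206, 0.0328]
ee_rot: [2.124, 2.315, 0.0]
force: [1.0, -0.2, 0.3]
width: 0.751
```

View pics/side4.png

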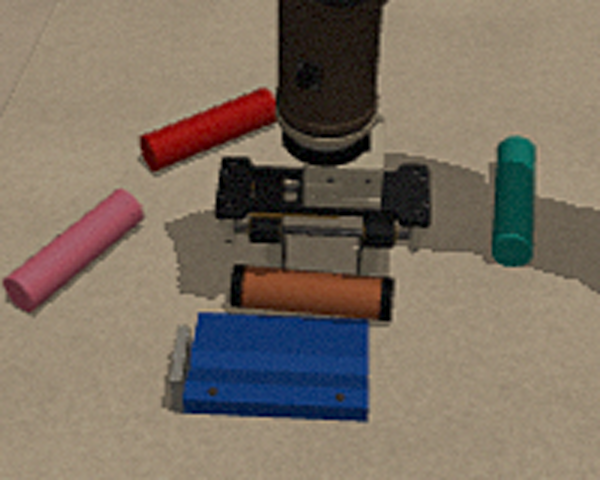

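The tube (image 231–393 × 265–322) is almost at the ramp foot; it still leads a little at its near end. Continuing.

```bash
python3 -m creep '[[[-0.03,0.3,0,0,0,0,0.5],[-0.06,0.6,0,0,0,0,0.5],[-0.08,0.9,0,0,0,0,0.5],[-0.11,1.2,0,0,0,0,0.5],[-0.14,1.5,0,0,0,0,0.5]]]'; python3 -m creep '[[[-0.03,0.3,0,0,0,0,0.5],[-0.06,0.6,0,0,0,0,0.5],[-0.08,0.9,0,0,0,0,0.5],[-0.11,1.2,0,0,0,0,0.5],[-0.14,1.5,0,0,0,0,0.5]]]'
python3 - <<'E'
from h import *
for n in("side",): cv2.imwrite(f"pics/{n}5.png",cv2.resize(arm.get_image(n)[140:300,180:380,::-1],None,fx=3,fy=3,interpolation=cv2.INTER_CUBIC))
E
```

```text
clock: 6.4
position: [0.5641, -0.006, 0.0328]
ee_rot: [2.124, 2.314, -0.0]
force: [1.2, -5.4, 2.7]
width: 0.747
clock: 6.9
position: [0.5624, 0.0094, 0.0327]
ee_rot: [2.124, 2.315, -0.0]
force: [0.7, -3.2, 1.6]
width: 0.749
```

View pics/side5.png

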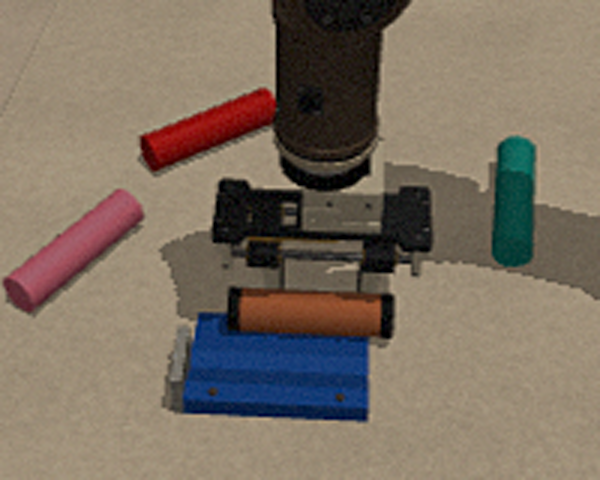

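```bash
python3 -m creep '[[[-0.03,0.3,0,0,0,0,0.5],[-0.06,0.6,0,0,0,0,0.5],[-0.08,0.9,0,0,0,0,0.5],[-0.11,1.2,0,0,0,0,0.5],[-0.14,1.5,0,0,0,0,0.5]]]'; python3 -m creep '[[[-0.03,0.3,0,0,0,0,0.5],[-0.06,0.6,0,0,0,0,0.5],[-0.08,0.9,0,0,0,0,0.5],[-0.1,1.1,0,0,0,0,0.5],[-0.12,1.3,0,0,0,0,0.5]]]'
python3 -m creep '[[[-0.02,0.2,0,0,0,0,0.5],[-0.04,0.4,0,0,0,0,0.5],[-0.05,0.6,0,0,0,0,0.5],[-0.07,0.8,0,0,0,0,0.5],[-0.09,1.0,0,0,0,0,0.5]]]'
python3 - <<'E'
from h import *
for n in("side",): cv2.imwrite(f"pics/{n}6.png",cv2.resize(arm.get_image(n)[140:300,180:380,::-1],None,fx=3,fy=3,interpolation=cv2.INTER_CUBIC))
E
```

```text
clock: 7.45
position: [0.561, 0.0245, 0.0327]
ee_rot: [-2.124, -2.315, -0.0]
force: [-0.2, -4.0, 0.4]
width: 0.752
clock: 7.95
position: [0.5599, 0.0373, 0.0327]
ee_rot: [2.124, 2.315, 0.0]
force: [0.6, -4.1, 2.1]
width: 0.756
clock: 8.45
position: [0.5589, 0.0477, 0.0327]
ee_rot: [-2.124, -2.315, -0.001]
force: [0.4, -0.6, 1.5]
width: 0.746
```

View pics/side6.png

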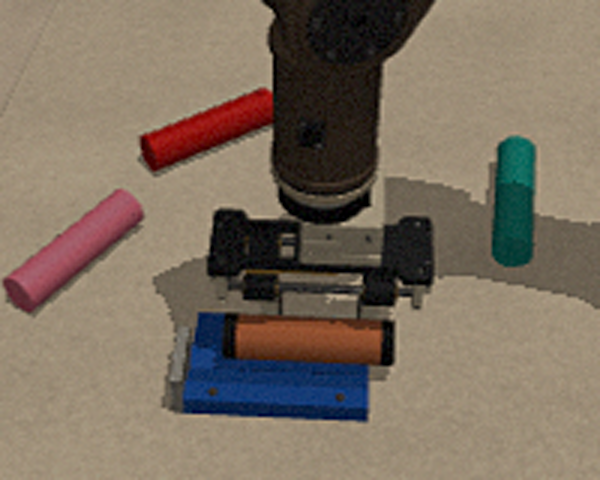

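```bash

python3 -m creep '[[[-0.02,0.2,0,0,0,0,0.5],[-0.04,0.4,0,0,0,0,0.5],[-0.05,0.5,0,0,0,0,0.5],[-0.05,0.5,0,0,0,0,0.5],[-0.05,0.5,0,0,0,0,0.5]]]'
python3 - <<'E'
from h import *
for n in("side",): cv2.imwrite(f"pics/{n}7.png",cv2.resize(arm.get_image(n)[140:300,180:380,::-1],None,fx=3,fy=3,interpolation=cv2.INTER_CUBIC))
E
```

```text
clock: 9.0
position: [0.5585, 0.0523, 0.0327]
ee_rot: [2.124, 2.315, 0.0]
force: [0.3, -0.1, 0.6]
width: 0.751
```

View pics/side7.png

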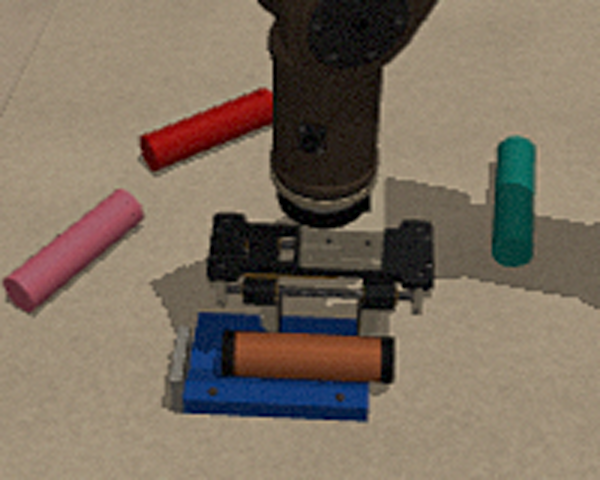

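The tube has dropped off the lip into the groove (image 222–394 × 330–382), fingers behind it. Measure, then back off.

```bash
python3 -m creep '[[[0.1,-1,0,0,0,0,0.5],[0.2,-2.5,1,0,0,0,0.5],[0.2,-3,5,0,0,0,0.2],[0.2,-3,9,0,0,0,-0.3],[0.2,-3,10,0,0,0,-1]]]'
python3 - <<'E'
from fb import *
cv2.imwrite("pics/side8.png",cv2.resize(arm.get_image('side')[140:300,180:380,::-1],None,fx=3,fy=3,interpolation=cv2.INTER_CUBIC))
fb([(226,330),(396,338),(392,383),(221,376)],z=.027)
E
```

```text
clock: 9.55
position: [0.5627, 0.0214, 0.1368]
ee_rot: [2.123, 2.31, 0.007]
force: [0.3, 0.0, 0.1]
width: 0.536
bar cradle x,y,yaw [-0.0254  0.0014  0.0031]
tcp cradle [-0.0321 -0.0731  0.1366]
```

View pics/side8.png

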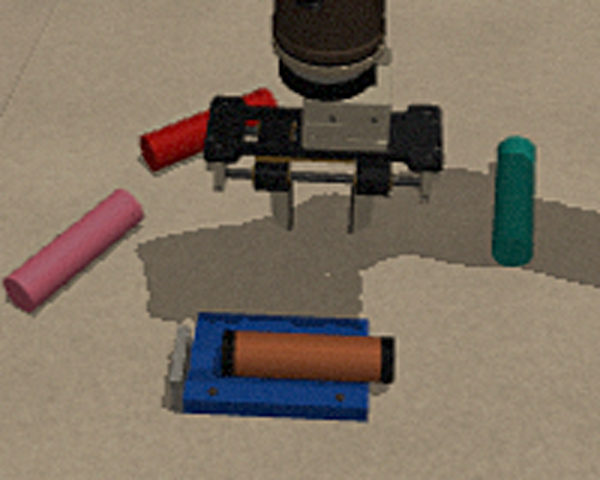

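```bash
python3 -m creep '[[[-3,1.5,0,0,0,0,-1],[-6,3,0,0,0,0,-1],[-9,4.5,0,0,0,0,-1],[-12.4,6.2,0,0,0,0,-1],[-12.4,6.2,0,0,0,0,-1]]]'
python3 - <<'E'
from fb import *
cv2.imwrite("pics/side9.png",cv2.resize(arm.get_image('side')[140:300,180:380,::-1],None,fx=3,fy=3,interpolation=cv2.INTER_CUBIC))
print(arm.observe()['position'],arm.observe()['width'],arm.observe()['ee_rot'])
E
```

```text
clock: 10.1
position: [0.4316, 0.0852, 0.1317]
ee_rot: [-2.118, -2.317, 0.006]
force: [0.7, -0.7, 0.2]
width: 0.061
[0.43420483 0.08434554 0.1319862 ] 0.027547161305537107 [-2.12031834 -2.31706564  0.00318437]
```

View pics/side9.png

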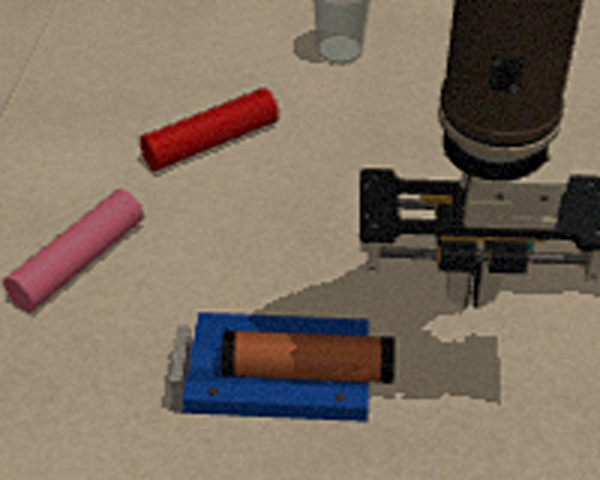

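```bash
python3 -m creep '[[[0,-0.1,-3,0,0,0,-1],[0,-0.1,-6,0,0,0,-1],[0,-0.1,-8.5,0,0,0,-1],[0,-0.1,-9.9,0,0,0,-1],[0,-0.1,-9.9,0,0,0,-1]]]'
python3 - <<'E'
from fb import *
for n in('side','top'): cv2.imwrite(f"pics/{n}10.png",cv2.resize(arm.get_image(n)[140:300,180:380,::-1],None,fx=3,fy=3,interpolation=cv2.INTER_CUBIC))
o=arm.observe();print(o['position'],o['width'],o['ee_rot'])
E
```

```text
clock: 10.65
position: [0.4357, 0.0821, 0.0315]
ee_rot: [-2.123, -2.313, 0.005]
force: [0.5, 1.1, -0.0]
width: 0.004
[0.43679706 0.08278616 0.03344192] 0.005682497229520674 [-2.12436694e+00 -2.31385750e+00  1.09169858e-03]
```

View pics/side10.png

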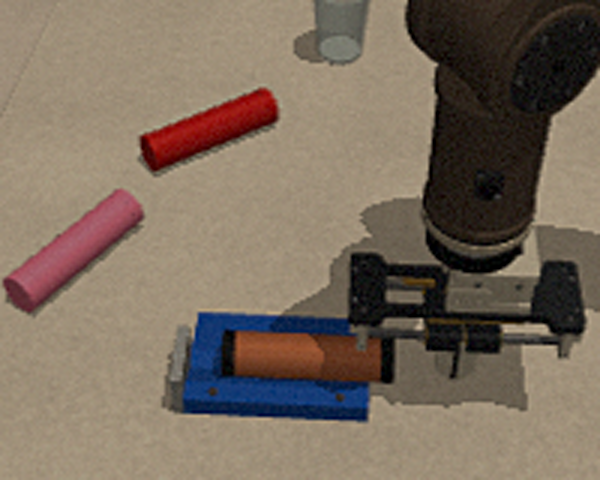

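```bash
python3 - <<'E'
from fb import *
t=np.array([.4368,.0828,.0334]);c,s=np.cos(.087),np.sin(.087)
for L in(.085,.095,.1):
  for z in (.05,.06,.07,.08,.09):
    p=[t[0]+L*c,t[1]+L*s,z];print(L,z,((w2px('side',p)[0]-[180,140])*3).round())
print('tip',((w2px('side',[t[0],t[1],.0164])[0]-[180,140])*3).round())
print('tip',((w2px('side',[t[0]+.01,t[1],.0164])[0]-[180,140])*3).round())
E
```

```text
0.085 0.05 [356. 339.]
0.085 0.06 [356. 331.]
0.085 0.07 [357. 324.]
0.085 0.08 [357. 316.]
0.085 0.09 [358. 308.]
0.095 0.05 [344. 338.]
0.095 0.06 [345. 331.]
0.095 0.07 [345. 323.]
0.095 0.08 [346. 316.]
0.095 0.09 [346. 308.]
0.1 0.05 [338. 338.]
0.1 0.06 [339. 331.]
0.1 0.07 [339. 323.]
0.1 0.08 [340. 315.]
0.1 0.09 [340. 308.]
tip [450. 367.]
tip [439. 366.]
```

View pics/top10.png

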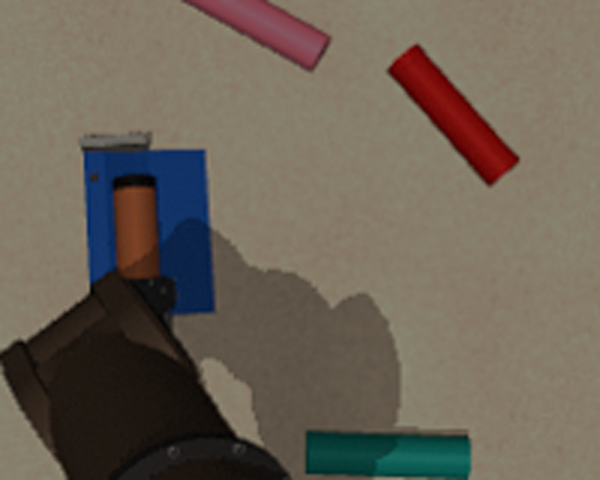

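```bash
python3 -m creep '[[[0,0,2,0,0,0,-1],[0,0,4,0,0,0,-1],[0,0,6,0,0,0,-1],[0,0,6,0,0,0,-1]]]'
python3 - <<'E'
from fb import *
o=arm.observe();print(o['position'],o['joints'].round(2))
E
```

```text
clock: 11.15
position: [0.4387, 0.0835, 0.0967]
ee_rot: [2.122, 2.312, 0.007]
force: [0.3, -0.6, -0.3]
width: 0.006
[0.43871331 0.08352257 0.09674229] [ 0.05  0.39 -0.45  2.14  0.27  0.66 -0.5 ]
```

```bash
python3 -m creep '[[[0,0,0,0,0,-8,-1],[0,0,0,0,0,-16,-1],[0,0,0,0,0,-24,-1],[0,0,0,0,0,-32,-1],[0,0,0,0,0,-40,-1]]]'
python3 - <<'E'
from fb import *
o=arm.observe();print(o['position'],o['joints'].round(2))
E
```

```text
clock: 11.65
position: [0.4368, 0.083, 0.094]
ee_rot: [2.792, 1.44, 0.001]
force: [-0.5, 0.2, 0.2]
width: 0.004
[0.4368276  0.08296569 0.093958  ] [-0.09  0.37 -0.27  2.15  0.16  0.64 -1.09]
```

```bash
python3 -m creep '[[[0,0,0,0,0,-8,-1],[0,0,0,0,0,-16,-1],[0,0,0,0,0,-24,-1],[0,0,0,0,0,-32,-1],[0,0,0,0,0,-40,-1]]]';python3 -m creep '[[[0,0,0,0,0,-5,-1],[0,0,0,0,0,-9.4,-1],[0,0,-2,0,0,-9.4,-1],[0,0,-4,0,0,-9.4,-1],[0,0,-6.1,0,0,-9.4,-1]]]'
python3 - <<'E'
from fb import *
for n in('side','top'): cv2.imwrite(f"pics/{n}11.png",cv2.resize(arm.get_image(n)[140:300,180:380,::-1],None,fx=3,fy=3,interpolation=cv2.INTER_CUBIC))
o=arm.observe();print(o['position'],o['joints'].round(2),o['ee_rot'])
fb([(226,330),(396,338),(392,383),(221,376)],z=.027)
E
```

```text
clock: 12.15
position: [0.4369, 0.083, 0.094]
ee_rot: [3.116, 0.399, 0.001]
force: [-0.3, 0.2, -0.9]
width: 0.002
clock: 12.65
position: [0.4372, 0.0831, 0.0325]
ee_rot: [-3.138, -0.151, -0.003]
force: [0.6, -0.4, -0.5]
width: 0.004
[0.43533741 0.08268689 0.03115179] [-0.27  0.47 -0.04  2.21  0.04  0.46 -1.83] [ 3.13706411  0.15123691 -0.00486744]
bar cradle x,y,yaw [-0.0254  0.0014  0.0031]
tcp cradle [-0.1533 -0.0006  0.0312]
```

View pics/side11.png

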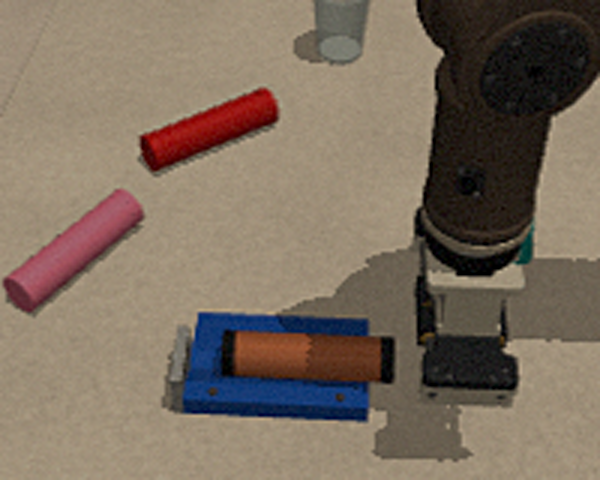

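View pics/top11.png

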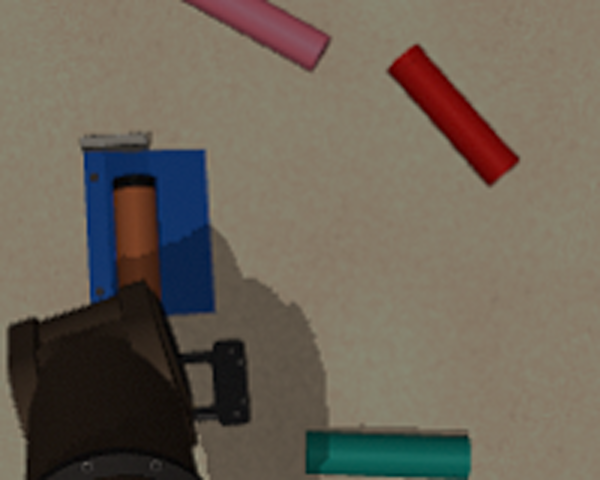

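```bash
python3 -m creep '[[[0.6,0.05,0.2,0,0,0,-1],[1.2,0.11,0.4,0,0,0,-1],[1.8,0.16,0.4,0,0,0,-1],[2.4,0.22,0.4,0,0,0,-1],[3,0.27,0.4,0,0,0,-1]]]';python3 -m creep '[[[0.3,0.03,0,0,0,0,-1],[0.6,0.05,0,0,0,0,-1],[0.9,0.08,0,0,0,0,-1],[1.2,0.11,0,0,0,0,-1],[1.4,0.13,0,0,0,0,-1]]]';python3 -m creep '[[[0.2,0.02,0,0,0,0,-1],[0.4,0.04,0,0,0,0,-1],[0.6,0.05,0,0,0,0,-1],[0.8,0.07,0,0,0,0,-1],[1.0,0.09,0,0,0,0,-1]]]'
python3 - <<'E'
from fb import *
for n in('side',): cv2.imwrite(f"pics/{n}12.png",cv2.resize(arm.get_image(n)[140:300,180:380,::-1],None,fx=3,fy=3,interpolation=cv2.INTER_CUBIC))
o=arm.observe();print(o['position'],o['ee_rot'])
fb([(226,330),(396,338),(392,383),(221,376)],z=.027)
E
```

```text
clock: 13.25
position: [0.4675, 0.086, 0.0372]
ee_rot: [-3.138, -0.151, -0.002]
force: [-0.6, 0.1, -0.3]
width: 0.002
clock: 13.75
position: [0.4798, 0.087, 0.0365]
ee_rot: [3.138, 0.151, -0.003]
force: [-2.2, -0.3, 1.3]
width: 0.009
clock: 14.25
position: [0.4906, 0.0881, 0.0367]
ee_rot: [3.138, 0.151, -0.0]
force: [-2.3, -0.3, 0.2]
width: 0.003
[0.49104243 0.08816271 0.03676639] [-3.13790665e+00 -1.51161645e-01 -6.41819138e-04]
bar cradle x,y,yaw [-0.0254  0.0014  0.0031]
tcp cradle [-0.0974 -0.0002  0.0368]
```

View pics/side12.png

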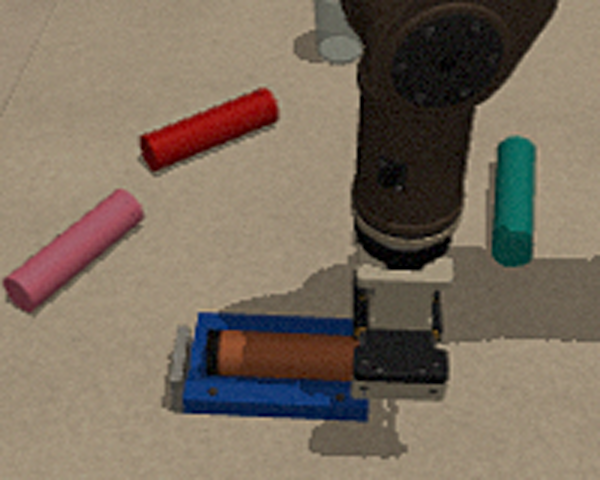

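Sliding with ~2.3 N; the tube's far end moved from px 222 to 207, stop at ~187.

```bash
python3 -m creep '[[[0.2,0.02,0,0,0,0,-1],[0.4,0.04,0,0,0,0,-1],[0.6,0.05,0,0,0,0,-1],[0.8,0.07,0,0,0,0,-1],[1.0,0.09,0,0,0,0,-1]]]';python3 -m creep '[[[0.1,0.01,0,0,0,0,-1],[0.2,0.02,0,0,0,0,-1],[0.3,0.03,0,0,0,0,-1],[0.4,0.04,0,0,0,0,-1]]]'
python3 - <<'E'
from fb import *
for n in('side',): cv2.imwrite(f"pics/{n}13.png",cv2.resize(arm.get_image(n)[140:300,180:380,::-1],None,fx=3,fy=3,interpolation=cv2.INTER_CUBIC))
fb([(226,330),(396,338),(392,383),(221,376)],z=.027)
E
```

```text
clock: 14.8
position: [0.5007, 0.089, 0.0367]
ee_rot: [3.138, 0.151, -0.0]
force: [-3.3, -0.9, 0.2]
width: 0.006
clock: 15.2
position: [0.5045, 0.0893, 0.0368]
ee_rot: [3.138, 0.151, -0.0]
force: [-2.0, -1.7, 0.2]
width: 0.002
bar cradle x,y,yaw [-0.0254  0.0014  0.0031]
tcp cradle [-0.0836 -0.0002  0.0368]
```

View pics/side13.png

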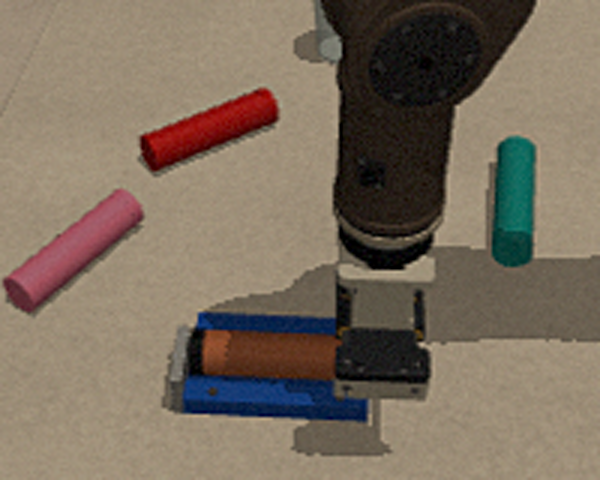

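Very close now. I'll creep in 1 mm/row steps and watch the force.

```bash
python3 -m creep '[[[0.1,0.01,0,0,0,0,-1],[0.2,0.02,0,0,0,0,-1],[0.2,0.02,0,0,0,0,-1]]]';python3 -m creep '[[[0.1,0.01,0,0,0,0,-1],[0.1,0.01,0,0,0,0,-1]]]'
```

```text
clock: 15.55
position: [0.5067, 0.0896, 0.0367]
ee_rot: [3.138, 0.151, 0.0]
force: [-2.0, -1.7, 0.3]
width: 0.003
clock: 15.75
position: [0.5077, 0.0897, 0.0367]
ee_rot: [3.138, 0.151, 0.0]
force: [-2.3, -1.9, -0.5]
width: 0.004
```

```bash
python3 -m creep '[[[0.1,0.01,0,0,0,0,-1],[0.1,0.01,0,0,0,0,-1]]]';python3 -m creep '[[[0.1,0.01,0,0,0,0,-1],[0.1,0.01,0,0,0,0,-1]]]'
```

```text
clock: 15.95
position: [0.5078, 0.0897, 0.0366]
ee_rot: [3.138, 0.151, -0.002]
force: [-4.6, -1.2, 2.4]
width: 0.005
clock: 16.15
position: [0.5078, 0.0897, 0.0364]
ee_rot: [3.137, 0.151, -0.005]
force: [-7.1, -1.1, 3.9]
width: 0.004
```

TCP has stalled and the force has risen to 7 N, so the tube is against the stop. Retreat along the groove axis, then up.

```bash
python3 -m creep '[[[-0.3,-0.03,0,0,0,0,-1],[-1,-0.09,0,0,0,0,-1],[-2.5,-0.23,0,0,0,0,-1],[-5,-0.45,0,0,0,0,-1],[-6,-0.55,1,0,0,0,-1]]]'; python3 -m creep '[[[0,0,4,0,0,0,-1],[0,0,8,0,0,0,-1],[0,-2,12,0,0,0,-1],[0,-4,14,0,0,0,-1],[0,-7,15,0,0,0,-1]]]'; python3 -m creep '[[[0,-4,0,0,0,0,-1],[0,-8,0,0,0,0,-1],[0,-12,0,0,0,0,-1],[0,-12,0,0,0,0,-1]]]'
python3 - <<'E'
from fb import *
a=arm.get_image('side');b=arm.get_image('top')
cv2.imwrite("pics/side14.png",cv2.resize(a[140:300,180:380,::-1],None,fx=3,fy=3,interpolation=cv2.INTER_CUBIC))
cv2.imwrite("pics/top14.png",cv2.resize(b[140:300,180:380,::-1],None,fx=3,fy=3,interpolation=cv2.INTER_CUBIC))
cv2.imwrite("pics/sidef.png",a[:,:,::-1]);cv2.imwrite("pics/topf.png",b[:,:,::-1])
E
```

```text
clock: 16.65
position: [0.4468, 0.084, 0.0463]
ee_rot: [3.137, 0.152, -0.004]
force: [0.0, 0.2, 0.3]
width: 0.002
clock: 17.15
position: [0.4513, 0.015, 0.2003]
ee_rot: [-3.137, -0.155, -0.01]
force: [0.9, -1.1, 0.4]
width: 0.004
clock: 17.55
position: [0.4496, -0.1113, 0.198]
ee_rot: [3.136, 0.139, 0.004]
force: [-0.4, -0.3, -0.1]
width: 0.007
```

View pics/side14.png

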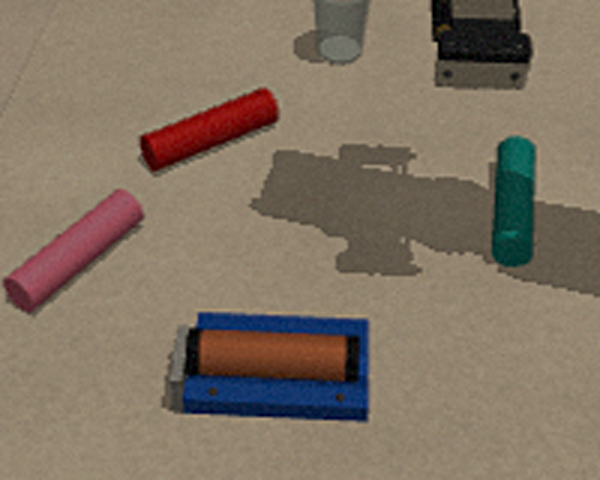

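View pics/top14.png

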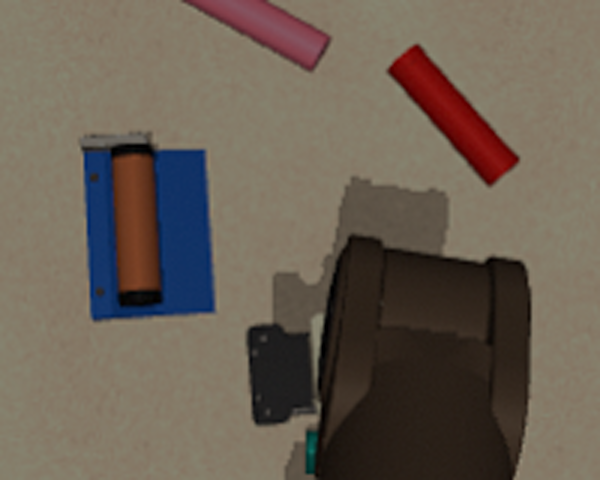

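View pics/sidef.png

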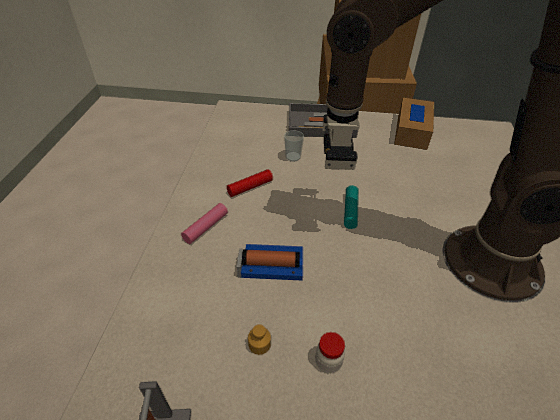

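```bash
python3 - <<'E'
from fb import *
fb([(190,328),(361,336),(357,382),(185,375)],z=.027)
q=(np.array([(114,145),(155,145),(161,303),(118,306)])+.5)/3-.5+[180,140]
p,r=fitbar({'top':q},z=.027,xy0=(.59,.1));c,s=np.cos(.091),np.sin(.091);d=p[:2]-[.588,.0972]
print('top',np.round([c*d[0]+s*d[1],-s*d[0]+c*d[1],p[2]-.091],4))
print(arm.observe()['dq'].round(3),arm.observe()['clock'])
E
python3 -m creep '[[[0,0,0,0,0,0,-1],[0,0,0,0,0,0,-1],[0,0,0,0,0,0,-1]]]'
python3 - <<'E'
from cell import arm
print(arm.sign_off())
E
```

```text
bar cradle x,y,yaw [0.0053 0.0014 0.0029]
tcp cradle [-0.156  -0.1901  0.1976]
top [ 0.0046 -0.0023 -0.0264]
[-0.032  0.002 -0.033  0.007 -0.003 -0.002 -0.008] 17.65
clock: 17.95
position: [0.4497, -0.1045, 0.1968]
ee_rot: [-3.138, -0.155, -0.0]
force: [-0.5, -0.4, -0.3]
width: 0.006
the job is handed in; nothing more can be done
None
```

The job is done and handed in at about 18 s: the copper tube is in the V-groove with its end against the steel stop.

- **Rolling:** I pushed it from the side with both open fingers, up the ramp and into the groove. It came to rest about 30 mm short of the stop, with push forces of about 5 N or less.
- **Sliding:** I then pushed its free end with the closed fingers, at 2–3 N. At the stop the tool stalled and the force rose to 7 N, so I backed off along the groove and moved clear.

**Last checks:**
- **Position along the groove:** the tube's centre is at +5.3 mm in the side picture and +4.6 mm in the top one. The target is +5 mm.
- **Position across the groove:** the two pictures put it at +1.4 mm and −2.3 mm, which is about the calibration error.
- **Angle:** the side picture gives 0.003 rad of skew and the top one −0.026 rad. I put the difference down to picking the tube's corners by hand in the top picture, but did not re-measure it.
- **Surroundings:** in the full side picture, the beaker, jar, weight and look-alike tubes stand where they were. I judged that by eye. The gripper was well clear and touching nothing.

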